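# Open the loaded ratchet vice on a shoemaker's bench

### The job

Two identical ratchet vices lie on the shoemaker's bench; one has a stacked shoe heel in its jaws. Open that one so the heel can be taken out: flip its pawl right over, off the teeth, then slide its jaw back fully home against the end stop and let go. The heel stays standing where it is in the vice, and the other, empty vice is left alone, with its pawl in its teeth.

Things in the scene. Friction and masses are not known exactly. Their poses are not given: they have to be found in the camera images.
- vice: Fixed vice holding the heel. Base 70 (x) x 295 (y, -135 to +160) x 15 mm high, length roughly across in front of the robot. Origin on the bench; jaw opens to its own +y. On its x = 0 line, -y to +y: fixed jaw (y -135 to -115, 59 high), heel, sliding jaw with wooden post, toothed bar, two bracket cheeks (y 85 to 115, 60 high, 40 over both) carrying the pawl on a pin at y 100, height 50.
- jaw (a joint): Travel of the sliding jaw of that vice in m, along the vice's +y: 0 closed, 0.055 fully open against the end stop. It starts at 0 to 0.010. Friction 2.5 N. While the pawl is in the teeth (12 mm apart) the jaw moves back at most 12 mm before it locks.
- jaw_post (a point): Point 100 mm above the bench on the axis of the round wooden post on the sliding jaw: hold or push the jaw here. Post 16 mm across, from 60.5 to 106 mm high, with a cap 22 mm across on it, top at 113.5 mm. The jaw below is centred on it: 24 mm along y, 50 mm wide, 60.5 mm high.
- pawl (a joint): Angle of that vice's pawl, rad: about 0 to 0.25 with its tip in the teeth, 1.7 flipped right over against its stop. Loose on its pin: short of the balance point (about 0.4) it falls back into the teeth, beyond it falls over to the stop and stays.
- pawl_knob (a point): Centre of the 20 mm steel ball on the pawl's lever (8 mm rod), 58 mm from the pin. In the teeth: lever nearly upright, leaning 15 deg towards the jaw, ball 106 mm high, 15 mm to -y of the pin; push it to the vice's +y from the jaw's side. Flipped: lever nearly level, ball about 55 mm high, 58 mm to +y of the pin; the 44 mm pawl arm (100 deg from the lever) then points up.
- heel: Loose stacked heel of dark and lighter layers, D-shaped from above, 57 mm (x) by 56 mm (y) by 40 mm high, 90 g, standing on the vice's base between the jaws. Origin at the centre of its underside.
- spare_vice: The other, empty vice, same in every part and same frame as vice, fixed roughly parallel to it, nearer to or farther from the robot.
- spare_pawl (a joint): Angle of the empty vice's pawl, as for pawl. Stays in its teeth.
- spare_jaw_post (a point): The post on the empty vice's jaw, as for jaw_post. Its jaw may start anywhere along its travel.
There are look-alikes about, which are no part of the job. Leave any orange or red look-alike of the heel alone.

How it is judged:
On the way, in this order (a step that is already met when the one before it is completed fails the run):
1. the pawl of the loaded vice is flipped over while its jaw is still closed on the heel (value of joint pawl above 1.3 rad and value of joint jaw below 0.035 m), for 0.2 s.
2. the jaw is slid back to its end stop (value of joint jaw above 0.045 m), for 0.2 s.
At the end, for the whole second after the job is handed in: The loaded vice's pawl lies flipped over (above 1.3 rad), its jaw is within 10 mm of the fully open stop and at rest; the heel stands upright (within 10 degrees) within 20 mm of where it was; the empty vice's pawl is in its teeth (below 0.4 rad) and its jaw within 20 mm of where it was (value of joint pawl above 1.3 rad and value of joint jaw above 0.045 m and velocity of joint jaw below 0.01 m/s and distance of each of heel, spare_jaw_post from where it was at the start of the episode below 0.02 m and angle between heel's own z axis and vertical below 0.17 rad and value of joint spare_pawl below 0.4 rad); the robot touches nothing.
It fails at once if the empty vice's pawl is flipped out of its teeth (value of joint spare_pawl above 0.6 rad).
It fails at once if the empty vice's jaw is moved more than 20 mm (distance of spare_jaw_post from where it was at the start of the episode above 0.02 m).
It fails at once if the heel is knocked over or out of place (distance of heel from where it was at the start of the episode above 0.03 m or angle between heel's own z axis and vertical above 0.35 rad).
It also fails if it takes over 42 s, if anything falls off the work surface, if the arm or the gripper's body presses on something with over 40 N, if the wrist force passes 120 N, or if a joint passes its speed limit or range.

### The arm

A 7-joint arm with a two-finger parallel gripper is mounted at the origin on the work surface. World frame = base frame: x ahead of the robot, y to its left, z up, the work surface at z = 0. Lengths are in m, angles in rad, forces in N, time in s.
With the tool pointing down it reaches from about 0.35 to 0.9 m from the base axis. Payload 7.2 kg.
Tool frame: the origin (TCP) lies at the very end of the fingers, on their centre line; the grasp point (between the pads) lies 19 mm behind it; z points along the fingers, y is the line along which they close (so a half turn about z gives the same grasp; the last joint's range is limited). The gripper opens to 88 mm and grips with 3 to 60 N. Pads are 20 mm wide; open, the fingers measure 115 mm over their backs; the gripper's body (75 mm by 178 mm) begins 61 mm behind the grasp point.
Start: joints at [1.226, 0.411, -0.013, 1.596, 0.006, 1.134, -0.082], TCP at [0.171, -0.601, 0.223] pointing down, gripper open.
Joint ranges: [-2.95, 2.95], [-0.29, 1.99], [-1.47, 1.44], [0.14, 2.54], [-1.03, 4.17], [0.13, 1.85], [-2.86, 2.86]. Speed limits (rad/s): [2.39, 2.39, 3.01, 3.01, 3.14, 3.14, 3.14].

### API

Orientations are given as a rotation vector (axis times angle).
In Python, from rig import sense, eyes, ticket, spotter gives the robot as it stands. The module is installed in compiled form; this text tells all that it offers.
- The arm moves only by the tool arm_command, never from a script. Its argument "motion" is a list that holds one entry, the list of rows, each a list of 5 numbers: the shift along the tool's x, y, z in mm, then the turn about the tool's z in degrees, then the gripper command: -1 is shut, 1 is fully open, values between are in proportion. A call has 1 to 8 rows; each row is the pose to reach, as a shift and turn from the pose commanded when the call began, along the tool's axes at that moment; what a row does not reach only later rows make up. A row lasts 1/8 s, in which the tool goes at most 62.5 mm and 10.7 degrees, less where a joint would pass 70% of its speed; a pose out of reach is approached as far as the arm can. A call with a gripper value outside its range is refused whole. The fingers move at their own pace and stop on an object; "grip_force" is the grip in N (left out, the last holds). Time passes only in rows, so rows that repeat a pose let the fingers close. It gives the time, the measured TCP pose, the force, the opening and the grip force at its end, in the units of the state.
- sense(): the state, without advancing time (a new reading comes with each control period).
- eyes.read_camera(name): name is "side" or "top" or "wrist"; returns a dict with "color" (400x640x3 uint8, blue, green, red), "fov_y" (degrees; the focal length in pixels is half the picture's height over the tangent of half this angle, whatever the lens; pixels are square), "cx", "cy" (the principal point, pixels), "dist_coeffs" ([k1, k2, p1, p2, k3] as OpenCV has them; the pictures are not rectified), "R" (3x3) and "t" (3): a world point X has camera coordinates R X + t. Camera axes: x right, y down, z forward; pixel columns grow to the right and rows downward; lengths in m; the calibration is good to about 2 mm. A picture is of the moment at which its call begins. There is no depth.
- ticket.close_job(): hands the job in; it is judged then, once.
Trained networks look in a picture, given as the dict that the camera call returned (one of the last four; its "shot" number tells which), for a name from the list of things; names that differ only in an ending like _2 or _b are one class to them, and where a whole thing is asked for, a point or a joint stands for the part that bears it (a point fixed in the world has none). Each returns a list of dicts, best first, with "p" (0 to 1); they miss things now and then, are a little off and sometimes report something else, mostly with a low value. They report only what shows in the picture. A call takes as long as a camera call. They do not tell look-alikes from the thing itself.
- spotter.search_frame(thing, picture): "box" ([centre column, centre row, width, height] in pixels, round what is visible of it).
- spotter.regions_of(thing, picture): "pixels" (400x640 bool, what is visible of it) and "box" ([centre column, centre row, width, height] in pixels, round what is visible of it).
- spotter.landmark_of(thing, picture): "centre" ([column, row] in pixels: a listed point, or the origin of a listed thing).
The state is a dict: "t": time; "q": joint angles; "joint_velocities": joint speeds; "effort": joint torques, N m; "tool_pos": TCP position; "ee_rot": TCP orientation; "force": force on the tool from outside, world axes, zero at the start; "torque": the same for the moment, N m; "gripper_width": finger opening in m; "grip_force": force on a finger pad.
Only numpy, scipy, OpenCV 4.12 (cv2) and the standard library are available. Lean on these libraries where they do the work, as an engineer would, in place of code of your own. Each camera call takes 0.05 s, during which the arm holds its last target. There are 200 camera calls.

## Working session

There is one attempt and no reset: what is moved stays moved. The work goes in short steps, Python scripts to look and compute and a tool call to move; the robot and the scene stay as the last step left them, time stands still between calls to the robot, and variables do not carry over. Pictures are saved under pics/ and viewed, at most 10 in all, crops included, and the job is handed in when it is done.

Besides the shell and the picture viewer there is one more tool, called after "Emit:" as name(argument=value, ...), one argument or row to a line, values as JSON. arm_command: Moves the arm, as the interface text tells. Its arguments: {"type":"object","properties":{"motion":{"type":"array"},"grip_force":{"type":"number"}},"required":["motion"]}

```bash
mkdir -p pics
cat > h.py <<'E'
import numpy as np, cv2
from rig import sense, eyes, ticket, spotter
def K(p):
    f=200/np.tan(np.radians(p["fov_y"])/2)
    return np.array([[f,0,p["cx"]],[0,f,p["cy"]],[0,0,1]])
def ray(p,uv):
    n=cv2.undistortPoints(np.array([[uv]],float),K(p),np.array(p["dist_coeffs"],float))[0,0]
    R=np.array(p["R"]);t=np.array(p["t"])
    d=R.T@np.array([n[0],n[1],1]); return -R.T@t, d/np.linalg.norm(d)
def tri(obs):
    A=np.zeros((3,3));b=np.zeros(3)
    for p,uv in obs:
        o,d=ray(p,uv);M=np.eye(3)-np.outer(d,d);A+=M;b+=M@o
    X=np.linalg.solve(A,b)
    return X,[np.linalg.norm((np.eye(3)-np.outer(d,d))@(X-o)) for o,d in (ray(p,uv) for p,uv in obs)]
def atz(p,uv,z):
    o,d=ray(p,uv); return o+d*(z-o[2])/d[2]
def proj(p,X):
    return cv2.projectPoints(np.array(X,float).reshape(-1,3),cv2.Rodrigues(np.array(p["R"]))[0],np.array(p["t"],float),K(p),np.array(p["dist_coeffs"],float))[0][:,0]
E
python3 - <<'E'
from h import *
P={n:eyes.read_camera(n) for n in("side","top")}
for n,p in P.items():
    cv2.imwrite(f"pics/{n}1.png",p["color"])
    R=np.array(p["R"]);print(n,p["fov_y"],-R.T@np.array(p["t"]))
    for th in("jaw_post","pawl_knob","heel","vice"):
        print(th,[(np.round(d["centre"]).tolist(),round(d["p"],2)) for d in spotter.landmark_of(th,p)])
print(sense())
E
```

```text
side 53.402411961790776 [0.5601635  0.43824622 0.64428792]
jaw_post [([277.0, 223.0], 0.89)]
pawl_knob [([264.0, 277.0], 0.82)]
heel [([322.0, 190.0], 0.95), ([284.0, 234.0], 0.91), ([264.0, 191.0], 0.67)]
vice [([279.0, 267.0], 0.8)]
top 55.82977467397513 [ 0.48376687 -0.03750013  0.72625271]
jaw_post [([306.0, 154.0], 0.71), ([285.0, 261.0], 0.68)]
pawl_knob [([237.0, 143.0], 0.59), ([307.0, 153.0], 0.49)]
heel [([333.0, 163.0], 0.94), ([399.0, 199.0], 0.8), ([399.0, 137.0], 0.66)]
vice [([292.0, 160.0], 0.9)]
{'t': 0.5, 'q': array([ 1.22581646,  0.41112384, -0.01270314,  1.59627435,  0.00557964,
        1.13429898, -0.08220841]), 'joint_velocities': array([-0.00063297,  0.00084664, -0.0013628 , -0.0003619 , -0.00232084,
        0.00087422,  0.00058157]), 'effort': array([-7.52833184e-04, -5.87256432e+01,  6.40106276e-01, -2.91164553e+01,
       -5.37723536e-02,  1.10961022e-02,  2.43293096e-05]), 'tool_pos': array([ 0.17077077, -0.6011765 ,  0.22260811]), 'ee_rot': array([-3.11148704e+00, -4.33361588e-01, -7.34003455e-06]), 'force': array([-0.43675092, -0.08616196, -1.11424359]), 'torque': array([ 0.01917376, -0.03015009,  0.03921918]), 'grip_force': 0.0, 'gripper_width': 0.08780912111553746}
```

View pics/side1.png

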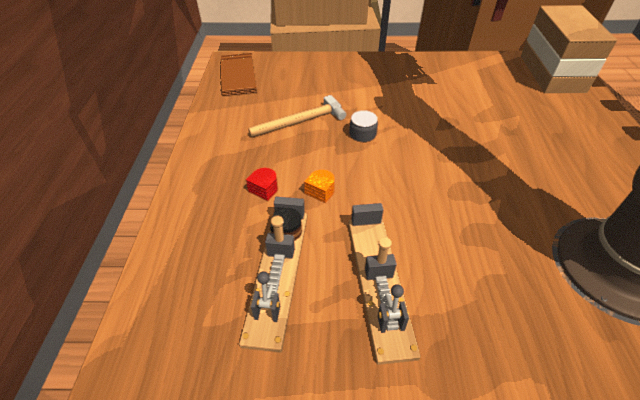

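View pics/top1.png

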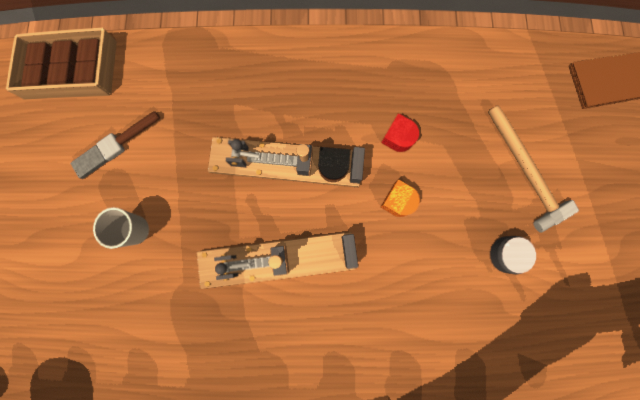

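The side view shows the loaded vice on the left (far from the robot): heel about (286,218), post (277,223), knob (263,277). The empty vice is on the right, with its post at (384,243) and knob at (397,291). In the top view the loaded vice is the upper one: knob (237,144), post (304,150), heel (333,163). The empty one is lower: post (275,261), knob (222,269).

Things that could be mistaken for the target: dark heel top(333,163), red block (401,132) and orange block (401,198), both look-alikes to leave alone; knobs (237,144) on the loaded vice and (222,269) on the empty one. I choose the upper vice, which has the dark heel in its jaws.

Run:
```python
from h import *
s=eyes.read_camera("side");p=eyes.read_camera("top")
for n,a,b in(("knob",(263,277.5),(236.5,144.5)),("postcap",(277,221),(303.5,151)),("sknob",(397,291),(222,269)),("spost",(384,242),(275,262)),):
    X,e=tri([(s,a),(p,b)]);print(n,X.round(4),np.round(e,4))
for c in((210,137),(208,171),(364,146),(361,187)): print("base",atz(p,c,.015).round(3))
for c in((198,252),(203,288)): print("sbase",atz(p,c,.015).round(3))
c1=cv2.resize(s["color"][180:360,220:430],None,fx=3.3,fy=3.3,interpolation=cv2.INTER_CUBIC)[:600]
c2=cv2.resize(p["color"][120:300,190:380],None,fx=3,fy=3,interpolation=cv2.INTER_CUBIC)
cv2.imwrite("pics/c1.png",c1);cv2.imwrite("pics/c2.png",c2)
```

```text
knob [0.6577 0.1029 0.1053] [0.0007 0.0007]
postcap [ 0.6454 -0.0112  0.1077] [0.0011 0.0011]
sknob [0.4494 0.1224 0.1038] [0.001 0.001]
spost [0.4616 0.0344 0.1109] [0.0014 0.0014]
base [0.698 0.176 0.015]
base [0.63  0.178 0.015]
base [ 0.678 -0.124  0.015]
base [ 0.597 -0.117  0.015]
sbase [0.475 0.192 0.015]
sbase [0.408 0.181 0.015]
```

View pics/c1.png

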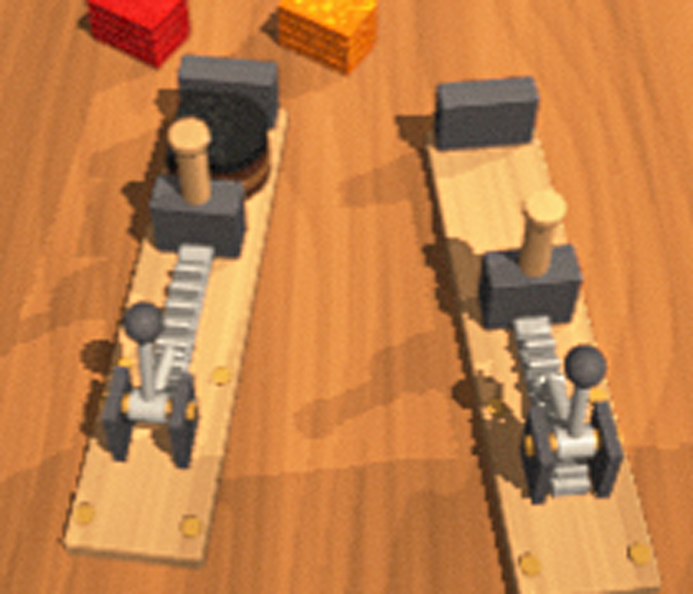

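View pics/c2.png

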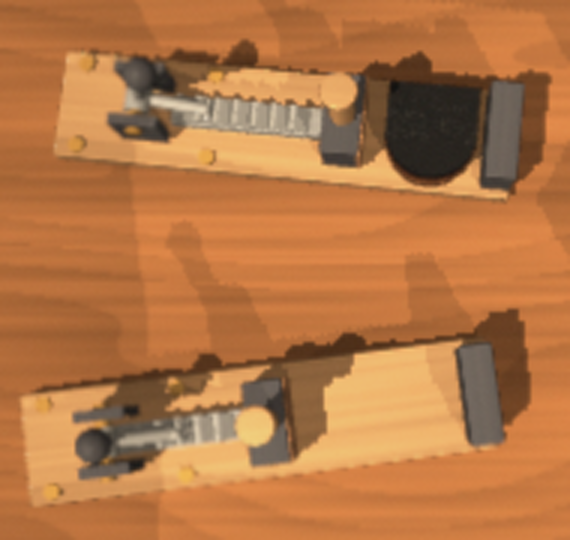

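Upper vice confirmed in the crops: it has the dark layered heel between its jaws, with the knob upright and pawl in the teeth; the red and orange blocks are outside it. Knob height 105 mm and post about 110 mm agree with the text. The vice's +y is about (0.10, 0.995) in world axes. I'll go above the gap on the jaw side of the knob with the fingers shut.

Emit:
arm_command(
  motion=[
    [[56,-44,0,0,-1],[112,-89,0,0,-1],[168,-133,0,0,-1],[225,-178,0,0,-1],[281,-222,0,0,-1],[337,-266,0,0,-1],[394,-310,0,0,-1],[450,-355,0,0,-1]],
  ],
)

```text
t: 1.6
tool_pos: [0.4649, -0.1946, 0.2231]
ee_rot: [3.111, 0.433, 0.001]
force: [1.1, -0.8, 0.2]
gripper_width: 0.0112
grip_force: 0.0
```

Emit:
arm_command(
  motion=[
    [[50,-39,0,5,-1],[100,-78,0,10,-1],[150,-117,0,16,-1],[197,-156,0,21.5,-1],[197,-156,0,21.5,-1],[197,-156,0,21.5,-1]],
  ],
)

```text
t: 2.35
tool_pos: [0.6104, 0.0076, 0.2222]
ee_rot: [3.137, -0.153, -0.001]
force: [0.4, -1.1, -0.3]
gripper_width: 0.0003
grip_force: 0.0
```

Run:
```python
from h import *
s=sense();print(s["t"],s["tool_pos"],s["ee_rot"],s["gripper_width"]);print(cv2.Rodrigues(s["ee_rot"])[0].round(3))
w=eyes.read_camera("wrist");sd=eyes.read_camera("side")
for th in("pawl_knob","jaw_post"):
    for n,p in(("w",w),("s",sd)):
        print(n,th,[(np.round(d["centre"],1).tolist(),round(d["p"],2)) for d in spotter.landmark_of(th,p)])
R=np.array(w["R"]);print(-R.T@np.array(w["t"]))
print(proj(w,[[.6577,.1029,.1053],[.6454,-.0112,.1077]]).round())
cv2.imwrite("pics/w1.png",w["color"])
```

```text
2.35 [0.6104248  0.00756433 0.22224778] [ 3.13726021e+00 -1.52577336e-01 -1.28860075e-03] 0.00033449937933217443
[[ 0.995 -0.097 -0.001]
 [-0.097 -0.995 -0.001]
 [-0.001  0.001 -1.   ]]
w pawl_knob [([208.2, 157.8], 0.7)]
s pawl_knob [([264.2, 276.8], 0.63)]
w jaw_post [([326.3, 155.0], 0.63)]
s jaw_post [([275.8, 225.2], 0.72)]
[0.67973028 0.00124975 0.38426089]
[[211. 153.]
 [329. 155.]]
```

View pics/w1.png

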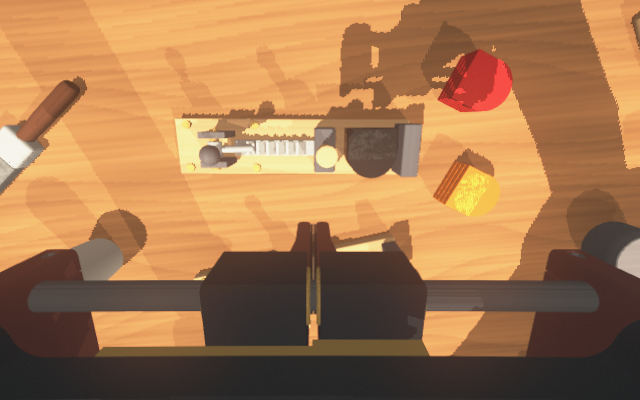

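The wrist view shows the loaded vice lying level in the picture, so the yaw is right: knob (209,155), post cap (326,156), heel (371,150). The arm is short of its target, so I'll refine the position and move.

Run:
```python
from h import *
w=eyes.read_camera("wrist");s=eyes.read_camera("side")
d=np.array([.097,.995,0]);x=np.array([.995,-.097,0]);T=sense()["tool_pos"]
for n,a,b in(("knob",(209,155),(263,277.5)),("cap",(326.5,156),(277,221))):
    X,e=tri([(w,a),(s,b)]);print(n,X.round(4),np.round(e,4),atz(w,a,.106).round(4),"rel: along",(d@(X-T)).round(4),"x",(x@(X-T)).round(4))
for c in((178,119),(178,173)):print(atz(w,c,.015).round(4))
```

```text
knob [0.6575 0.1036 0.1069] [0.0007 0.0007] [0.6568 0.1037 0.106 ] rel: along 0.1007 x 0.0372
cap [ 0.6455 -0.0097  0.1103] [0.0007 0.0007] [ 0.6443 -0.0101  0.106 ] rel: along -0.0131 x 0.0363
[0.6973 0.1672 0.015 ]
[0.6302 0.1825 0.015 ]
```

Emit:
arm_command(
  motion=[
    [[37,-60,0,0,-1],[37,-60,0,0,-1],[37,-60,40,0,-1],[37,-60,40,0,-1],[37,-60,40,0,-1]],
  ],
)

```text
t: 3.38
tool_pos: [0.6537, 0.0633, 0.1837]
ee_rot: [3.138, -0.156, 0.001]
force: [-0.5, -0.6, -0.3]
gripper_width: 0.0003
grip_force: 0.0
```

Emit:
arm_command(
  motion=[
    [[0,0,45,0,-1],[0,0,86,0,-1],[0,0,86,0,-1],[0,0,86,0,-1]],
  ],
)

```text
t: 3.88
tool_pos: [0.6549, 0.0639, 0.0992]
ee_rot: [-3.137, 0.155, -0.005]
force: [0.2, -0.7, -0.1]
gripper_width: 0.0007
grip_force: 0.0
```

Emit:
arm_command(
  motion=[
    [[0,-10,0,0,-1],[0,-20,0,0,-1],[0,-30,0,0,-1],[0,-40,0,0,-1],[0,-50,0,0,-1],[0,-60,0,0,-1],[0,-60,-40,0,-1],[0,-60,-60,0,-1]],
  ],
)

```text
t: 4.88
tool_pos: [0.6601, 0.1243, 0.1585]
ee_rot: [-3.137, 0.154, -0.003]
force: [0.3, 0.3, -0.5]
gripper_width: 0.0006
grip_force: 0.0
```

Emit:
arm_command(
  motion=[
    [[0,30,-20,0,-1],[0,70,-20,0,-1],[0,115,-20,0,-1],[0,115,-20,0,-1],[0,115,-20,0,-1]],
  ],
)

```text
t: 5.5
tool_pos: [0.6481, 0.0096, 0.1767]
ee_rot: [-3.137, 0.155, -0.0]
force: [-0.3, 0.9, -0.9]
gripper_width: 0.0006
grip_force: 0.0
```

Run:
```python
from h import *
w=eyes.read_camera("wrist");s=eyes.read_camera("side");print(sense()["tool_pos"],sense()["t"])
c=cv2.resize(s["color"][180:360,220:430],None,fx=1.9,fy=1.9,interpolation=cv2.INTER_CUBIC)
v=cv2.resize(w["color"],None,fx=.6,fy=.6)
im=np.zeros((342,800,3),np.uint8);im[:c.shape[0],:c.shape[1]]=c[:342];im[:240,410:410+384]=v
cv2.imwrite("pics/f1.png",im)
for p in(w,s):
  for th in("pawl_knob","jaw_post"): print(th,[(np.round(d["centre"],1).tolist(),round(d["p"],2)) for d in spotter.landmark_of(th,p)])
```

```text
[0.64806791 0.01091802 0.17663475] 5.6
pawl_knob [([149.8, 192.8], 0.97), ([334.5, 201.2], 0.32)]
jaw_post [([333.9, 203.7], 0.73), ([148.2, 194.3], 0.2)]
pawl_knob [([253.5, 338.8], 0.96)]
jaw_post [([275.7, 225.1], 0.75)]
```

View pics/f1.png

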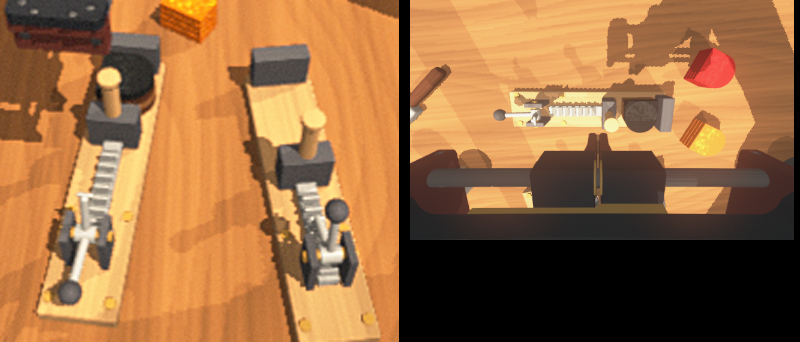

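The pawl is flipped: in the side crop (left) the lever lies over with its ball at (69,292), well clear of the teeth. The heel and the empty vice are unchanged. Next I go behind the post on the heel side, with the fingertips at 85 mm, and push.

Emit:
arm_command(
  motion=[
    [[0,57,0,0,-1],[0,57,0,0,-1],[0,57,50,0,-1],[0,57,92,0,-1],[0,57,92,0,-1],[0,57,92,0,-1]],
  ],
)

```text
t: 6.55
tool_pos: [0.6435, -0.047, 0.0862]
ee_rot: [-3.138, 0.154, -0.003]
force: [-0.1, 0.6, 1.0]
gripper_width: 0.0007
grip_force: 0.0
```

Emit:
arm_command(
  motion=[
    [[0,-8,0,0,-1],[0,-16,0,0,-1],[0,-24,0,0,-1],[0,-31,0,0,-1],[0,-38,0,0,-1],[0,-44,0,0,-1],[0,-50,0,0,-1],[0,-50,0,0,-1]],
  ],
)

```text
t: 7.55
tool_pos: [0.6472, 0.0034, 0.0844]
ee_rot: [-3.137, 0.153, 0.001]
force: [0.9, 0.5, 0.6]
gripper_width: 0.0004
grip_force: 0.0
```

Emit:
arm_command(
  motion=[
    [[0,-3,0,0,-1],[0,-6,0,0,-1],[0,-9,0,0,-1],[0,-9,0,0,-1]],
  ],
)

```text
t: 8.05
tool_pos: [0.648, 0.0116, 0.0844]
ee_rot: [-3.138, 0.154, 0.001]
force: [-0.2, -1.0, -0.6]
gripper_width: 0.0006
grip_force: 0.6
```

Run:
```python
from h import *
w=eyes.read_camera("wrist");s=eyes.read_camera("side");S=sense();print(S["tool_pos"],S["t"],S["force"])
c=cv2.resize(s["color"][180:360,220:430],None,fx=1.9,fy=1.9,interpolation=cv2.INTER_CUBIC)
v=cv2.resize(w["color"],None,fx=.6,fy=.6)
im=np.zeros((342,800,3),np.uint8);im[:c.shape[0],:c.shape[1]]=c[:342];im[:240,410:410+384]=v
cv2.imwrite("pics/j1.png",im)
```

```text
[0.64800338 0.0115467  0.08445119] 8.15 [-0.39651786 -1.38829066 -0.05759247]
```

View pics/j1.png

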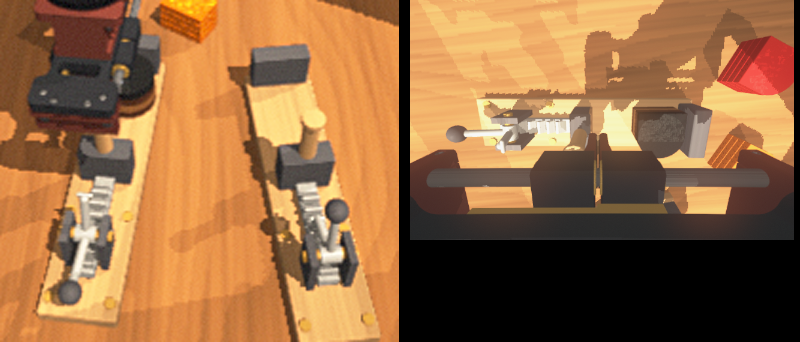

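The jaw has followed the finger by about 45 mm, with the post touching it at (577,140) in the right-hand picture. The heel stays put at (660,125). I'll continue gently to the stop.

Emit:
arm_command(
  motion=[
    [[0,-2,0,0,-1],[0,-4,0,0,-1],[0,-5,0,0,-1],[0,-5,0,0,-1]],
  ],
)

```text
t: 8.65
tool_pos: [0.6486, 0.0163, 0.0846]
ee_rot: [-3.138, 0.154, 0.0]
force: [-0.5, -1.9, -1.0]
gripper_width: 0.0004
grip_force: 0.9
```

Emit:
arm_command(
  motion=[
    [[0,-2,0,0,-1],[0,-3,0,0,-1],[0,-3,0,0,-1]],
  ],
)

```text
t: 9.02
tool_pos: [0.6489, 0.019, 0.0846]
ee_rot: [3.138, -0.155, -0.0]
force: [-1.9, -2.8, -0.6]
gripper_width: 0.0003
grip_force: 1.4
```

Emit:
arm_command(
  motion=[
    [[0,-2,0,0,-1],[0,-3,0,0,-1],[0,-3,0,0,-1]],
  ],
)

```text
t: 9.4
tool_pos: [0.6489, 0.0192, 0.0845]
ee_rot: [3.134, -0.157, -0.001]
force: [-2.7, -9.9, 0.5]
gripper_width: 0.0006
grip_force: 4.3
```

Emit:
arm_command(
  motion=[
    [[0,-2,0,0,-1],[0,-3,0,0,-1],[0,-3,0,0,-1]],
  ],
)

```text
t: 9.78
tool_pos: [0.6489, 0.0194, 0.0845]
ee_rot: [3.131, -0.16, -0.003]
force: [-4.3, -14.0, 1.8]
gripper_width: 0.0003
grip_force: 7.3
```

The tool has stopped and the force has risen to 14 N, so the jaw is at its stop (about 53 mm of travel). Backing off and lifting clear.

Emit:
arm_command(
  motion=[
    [[0,10,0,0,-1],[0,20,0,0,-1],[0,20,0,0,-1],[0,20,-60,0,-1],[0,20,-120,0,-1],[0,20,-150,0,-1],[0,20,-150,0,-1],[0,20,-150,0,-1]],
  ],
)

```text
t: 10.78
tool_pos: [0.6471, 0.0056, 0.2336]
ee_rot: [-3.138, 0.153, 0.002]
force: [0.1, 0.5, -0.9]
gripper_width: 0.0008
grip_force: 0.0
```

Run:
```python
from h import *
w=eyes.read_camera("wrist");s=eyes.read_camera("side");S=sense();print(S["tool_pos"],S["t"],S["force"])
c=cv2.resize(s["color"][180:360,220:430],None,fx=1.9,fy=1.9,interpolation=cv2.INTER_CUBIC)
v=cv2.resize(w["color"],None,fx=.6,fy=.6)
im=np.zeros((342,800,3),np.uint8);im[:c.shape[0],:c.shape[1]]=c[:342];im[:240,410:410+384]=v
cv2.imwrite("pics/e1.png",im)
for p in(w,s):
  for th in("pawl_knob","jaw_post"): print(th,[(np.round(d["centre"],1).tolist(),round(d["p"],2)) for d in spotter.landmark_of(th,p)])
```

```text
[0.64682956 0.00534073 0.23285082] 10.875 [-0.14033299 -0.60038301 -0.69024598]
pawl_knob [([171.8, 180.6], 0.82)]
jaw_post [([279.7, 189.0], 0.56)]
pawl_knob [([255.1, 334.6], 0.93)]
jaw_post [([271.6, 247.5], 0.8), ([256.8, 331.2], 0.53)]
```

View pics/e1.png

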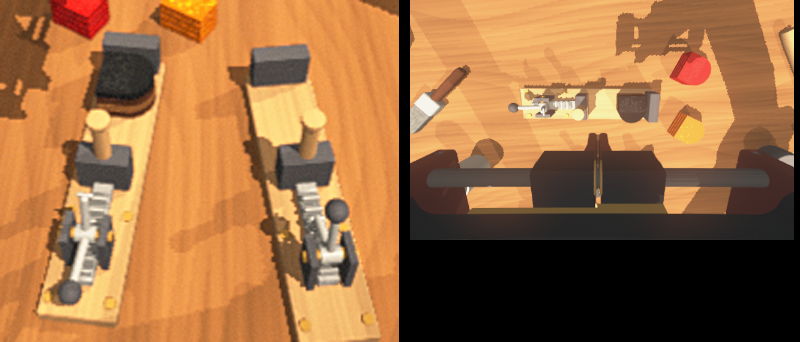

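The side crop shows the loaded vice's post moved back to (99,120), the heel standing at (128,80) and the pawl over with its ball at (69,292). The empty vice is unchanged, knob upright at (338,210). I'll check the travel with one measurement, then hand in.

Run:
```python
from h import *
w=eyes.read_camera("wrist");s=eyes.read_camera("side")
X,e=tri([(w,(279.7,189)),(s,(271.6,247.5))]);print(X,e)
Y=np.array([.097,.995,0])@(X-[.6455,-.0097,0]);print("travel",Y)
if Y>.042: print(ticket.close_job())
```

```text
[0.65023442 0.04120664 0.10176419] [np.float64(0.0011789144062471664), np.float64(0.0011789144062473228)]
travel 0.05111134436704828
the job is handed in; nothing more can be done
None
```

The loaded vice is open and the job is handed in: pawl flipped over, jaw pushed back to its end stop (measured travel about 51 mm), heel still standing, and the empty vice untouched; I have not seen the judge's verdict.

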